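# Return the balance's check weights to their graded block

### The arm

A 6-joint arm with a two-finger parallel gripper is mounted at the origin on a cart in front of the work surface, level with it; the furniture and walls round the work are solid. World frame = base frame: x ahead of the robot, y to its left, z up, the work surface at z = 0. Lengths are in m, angles in rad, forces in N, time in s.
With the tool pointing down it reaches from about 0.35 to 0.975 m from the base axis. Payload 4.9 kg.
Tool frame: the origin (TCP) lies at the very end of the fingers, on their centre line; the grasp point (between the pads) lies 19 mm behind it; z points along the fingers, y is the line along which they close (so a half turn about z gives the same grasp; the last joint's range is limited). The gripper opens to 85 mm and grips with 20 to 120 N. Pads are 22 mm wide; open, the fingers measure 114 mm over their backs; the gripper's body (76 mm by 85 mm) begins 54 mm behind the grasp point. The pads swing forward as they close: fully open they stand 13 mm farther back than shut.
Start: joints at [-1.417, 0.053, 1.613, -0, 1.476, -0.119], TCP at [0.168, -0.602, 0.231] pointing down, gripper open.
Joint ranges: [-3.01, 3.01], [-1.01, 2.22], [0.06, 2.58], [-1.02, 4.17], [0.09, 2.62], [-3.14, 3.14]. Speed limits (rad/s): [2.57, 2.57, 3.14, 3.14, 3.14, 3.14].

### API

Orientations are given as a rotation vector (axis times angle).
In Python, from station import get_obs, optics, ctrl gives the robot as it stands.
- The arm moves only by the shell command python3 -m pendant 'ROWS' [FORCE]. ROWS is JSON, a list of rows, each a list of 3 entries, a list of its own where there are three numbers: the shift along the tool's x, y, z in mm, then the turn, a rotation vector about the tool's x, y, z in rad, then the opening, from 0 (shut) to 1 (fully open). A call has 1 to 12 rows; each row shifts and turns the commanded pose from where the row before left it, along the tool's axes as they then stand; what a row does not reach is not made up. A row lasts 1/12 s, in which the tool goes at most 41.7 mm and 7.16 degrees, less where a joint would pass 70% of its speed; a pose out of reach is approached as far as the arm can. A call is refused whole if a number of a shift passes 41.7 or a number of a turn 0.125, either way. A call with a gripper value outside its range is refused whole. The fingers move at their own pace and stop on an object; FORCE is the grip in N (left out, the last holds). Time passes only in rows, so rows that do not move let the fingers close. It gives the time, the measured TCP pose, the force, the opening and the grip force at its end, in the units of the state.
- get_obs(): the state, without advancing time (a new reading comes with each control period).
- optics.get_image(name): name is "scene" or "top" or "wrist"; returns the picture (480x640x3 uint8, red, green, blue); there is no depth.
- optics.camera_model(name): a dict with "fx", "fy", "cx", "cy" (pixels), "distortion" ([k1, k2, p1, p2, k3] as OpenCV has them; the pictures are not rectified), "cam_to_world" (4x4, takes a point from camera to world coordinates). Camera axes: x right, y up, looking along -z (the intrinsics and any distortion apply to the point x, -y, -z); pixel columns grow to the right and rows downward; lengths in m; the calibration is good to about 2 mm. A picture is of the moment at which its call begins: read the wrist's pose just before it. camera_model takes no time and is no camera call; for the wrist camera it gives the pose at the moment of the call.
- ctrl.finish_job(): hands the job in; it is judged then, once.
The state is a dict: "t": time; "q": joint angles; "dq": joint speeds; "effort": joint torques, N m; "tool_pos": TCP position; "tool_rot": TCP orientation; "contact_force": force on the tool from outside, world axes, zero at the start; "wrist_torque": the same for the moment, N m; "opening": finger opening in m; "grip_force": force on a finger pad.
Only numpy, scipy, OpenCV 4.12 (cv2) and the standard library are available. Lean on these libraries where they do the work, as an engineer would, in place of code of your own. Each camera call takes 0.05 s, during which the arm holds its last target. There are 200 camera calls.

### The job

The balance check is finished: put the four loose steel weights back in the wooden weight block in order of size, the largest in the widest bore and so on down the row, each standing upright and fully seated in the bore made for it. Lower each gently into its bore rather than dropping it, tip none over, and do not disturb the dropper bottle that stands among them.

Things in the scene. Friction and masses are not known exactly. Their poses are not given: they have to be found in the camera images.
- weight_500: the largest of the four loose weights: the 500 g polished stainless steel knob weight, upright on a thin dark mat (2 mm thick) on the bench. Plain upright cylinder 46 mm in diameter and 36 mm high, with a thin neck and a 26 mm wide knob on top; 53 mm tall in all. Origin at the centre of its underside, z up. Grasp it across the cylinder (or by the knob) from above.
- weight_200: the second largest of the four loose weights: the 200 g polished stainless steel knob weight, upright on a thin dark mat (2 mm thick) on the bench. Plain upright cylinder 36 mm in diameter and 23 mm high, with a thin neck and a 21 mm wide knob on top; 37 mm tall in all. Origin at the centre of its underside, z up. Grasp it across the cylinder (or by the knob) from above.
- weight_100: the third of the four loose weights: the 100 g polished stainless steel knob weight, upright on a thin dark mat (2 mm thick) on the bench. Plain upright cylinder 27 mm in diameter and 20 mm high, with a thin neck and a 17 mm wide knob on top; 32 mm tall in all. Origin at the centre of its underside, z up. Grasp it across the cylinder (or by the knob) from above.
- weight_50: the smallest of the four loose weights: the 50 g polished stainless steel knob weight, upright on a thin dark mat (2 mm thick) on the bench. Plain upright cylinder 19 mm in diameter and 20 mm high, with a thin neck and a 13 mm wide knob on top; 30 mm tall in all. Origin at the centre of its underside, z up. Grasp it across the cylinder (or by the knob) from above.
- weight_block: fixed beech block 247 x 82 x 20 mm, any yaw. One row of bores in its top, 54, 44, 35, 27 and 18 mm wide; the 18 mm one holds its 20 g weight (14 mm wide, top 35 mm above the bench), which stays. Origin: centre of the underside, z up, x along the row from wide to narrow. Bores 9 mm deep: 5 mm straight wall, then a 45 degree countersink widening the mouth 4 mm all round.
- bore_500 (a point): centre of the floor of the 54 mm wide bore (62 mm wide at its mouth) in the block, the home of the 500 g weight with 4 mm of play all round; at x = -84.5 mm, y = 0, z = 11 mm in the block's frame and with the same axes.
- bore_200 (a point): centre of the floor of the 44 mm wide bore (52 mm wide at its mouth) in the block, the home of the 200 g weight with 4 mm of play all round; at x = -23.5 mm, y = 0, z = 11 mm in the block's frame and with the same axes.
- bore_100 (a point): centre of the floor of the 35 mm wide bore (43 mm wide at its mouth) in the block, the home of the 100 g weight with 4 mm of play all round; at x = 28 mm, y = 0, z = 11 mm in the block's frame and with the same axes.
- bore_50 (a point): centre of the floor of the 27 mm wide bore (35 mm wide at its mouth) in the block, the home of the 50 g weight with 4 mm of play all round; at x = 71 mm, y = 0, z = 11 mm in the block's frame and with the same axes.
- drop_bottle: black dropper bottle with a yellow cap and nozzle, 40 mm in diameter, 84 mm tall, standing loose on the mat among the weights; not to be knocked or shifted. Origin at the centre of its underside.
Mind the look-alikes: they are no part of the job. Leave any blue or orange look-alike of the weight_200 alone. What is shaped like the weight_500 but red is not meant.

How it is judged:
By the outcome, as a careful person would: the job done as asked, in the order asked, and still so for the second after the job is handed in, with the robot touching nothing.
It also fails if it takes over 109 s, if anything falls off the work surface, if the arm or the gripper's body presses on something with over 40 N, if the wrist force passes 120 N, or if a joint passes its speed limit or range.

## Working session

There is one attempt and no reset: what is moved stays moved. The work goes in short steps, Python scripts to look and compute and a shell command to move; the robot and the scene stay as the last step left them, time stands still between calls to the robot, and variables do not carry over. Pictures are saved under pics/ and viewed, at most 14 in all, crops included, and the job is handed in when it is done.

```bash
ls; mkdir -p pics; python3 - <<'E'
from station import get_obs, optics, ctrl
import cv2
o=get_obs(); print({k:o[k] for k in ('t','tool_pos','tool_rot','opening','contact_force')})
for n in ('scene','top','wrist'):
    m=optics.camera_model(n); print(n,m)
    cv2.imwrite(f'pics/{n}0.png',optics.get_image(n)[:,:,::-1])
E
```

```text
pics
{'t': 0.0, 'tool_pos': array([ 0.16830138, -0.6012764 ,  0.23007926]), 'tool_rot': array([-3.11037480e+00, -4.26938888e-01,  9.88240292e-07]), 'opening': 0.08543874388989674, 'contact_force': array([-0.08422463,  0.13892099,  0.12777224])}
scene {'fx': 455.6269266911648, 'fy': 455.6269266911648, 'cx': 317.8263134209546, 'cy': 235.43586137051153, 'distortion': array([-0.0225693,  0.       ,  0.       ,  0.       ,  0.       ]), 'cam_to_world': array([[-0.87565089,  0.24604894, -0.4155664 ,  0.10678916],
       [-0.4829407 , -0.4426509 ,  0.7555319 ,  0.8658199 ],
       [ 0.00194698,  0.86227611,  0.50643471,  0.59721756],
       [ 0.        ,  0.        ,  0.        ,  1.        ]])}
top {'fx': 578.054010657529, 'fy': 578.054010657529, 'cx': 318.3438986733261, 'cy': 233.78593767149874, 'distortion': array([-0.14765687,  0.        ,  0.        ,  0.        ,  0.        ]), 'cam_to_world': array([[-0.02297649,  0.99442836, -0.10288011,  0.40140519],
       [-0.9996102 , -0.02121914,  0.01814359,  0.07181882],
       [ 0.01585947,  0.10325689,  0.99452828,  1.46286296],
       [ 0.        ,  0.        ,  0.        ,  1.        ]])}
wrist {'fx': 340.38971860085917, 'fy': 340.38971860085917, 'cx': 324.0800739083245, 'cy': 241.52323232013222, 'distortion': array([0.00742236, 0.        , 0.        , 0.        , 0.        ]), 'cam_to_world': array([[ 0.26854106,  0.91203802,  0.3099554 ,  0.24742687],
       [-0.96326672,  0.25483065,  0.08472647, -0.58009085],
       [-0.00171238, -0.32132226,  0.94696836,  0.37134193],
       [ 0.        ,  0.        ,  0.        ,  1.        ]])}
```

View pics/top0.png

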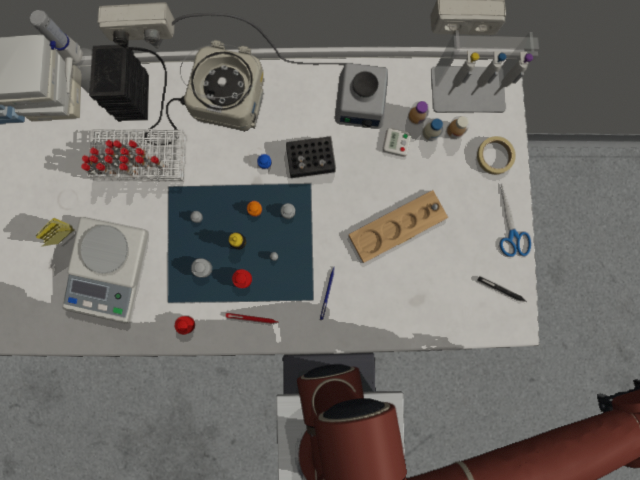

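View pics/scene0.png

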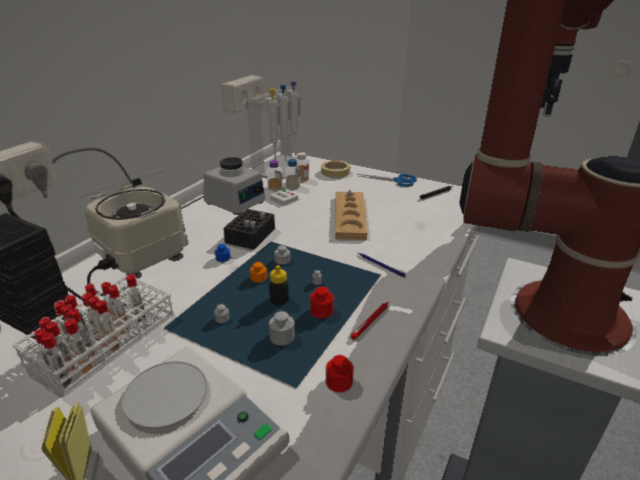

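```bash
cat > h.py <<'E'
import numpy as np, cv2
from station import get_obs, optics, ctrl
from scipy.spatial.transform import Rotation as R
def ray(m,uv):
    K=np.array([[m['fx'],0,m['cx']],[0,m['fy'],m['cy']],[0,0,1]])
    p=cv2.undistortPoints(np.array(uv,float).reshape(-1,1,2),K,np.array(m['distortion'])).reshape(-1,2)
    d=np.c_[p[:,0],-p[:,1],-np.ones(len(p))]@m['cam_to_world'][:3,:3].T
    return m['cam_to_world'][:3,3],d
def onplane(m,uv,z):
    c,d=ray(m,uv); return c+d*((z-c[2])/d[:,2])[:,None]
def project(m,P):
    T=np.linalg.inv(m['cam_to_world']); p=np.array(P,float).reshape(-1,3)@T[:3,:3].T+T[:3,3]
    p=p*[1,-1,-1]
    K=np.array([[m['fx'],0,m['cx']],[0,m['fy'],m['cy']],[0,0,1]])
    return cv2.projectPoints(p,np.zeros(3),np.zeros(3),K,np.array(m['distortion']))[0].reshape(-1,2)
def snap(n,f=None):
    m=optics.camera_model(n); im=optics.get_image(n)
    if f: cv2.imwrite(f'pics/{f}.png',im[:,:,::-1])
    return m,im
def delta(target):   # shift in tool axes, mm, from the present pose
    o=get_obs(); return R.from_rotvec(o['tool_rot']).inv().apply(np.array(target)-o['tool_pos'])*1000
def yaw():           # world direction (deg) of tool y
    y=R.from_rotvec(get_obs()['tool_rot']).apply([0,1,0]); return np.degrees(np.arctan2(y[1],y[0]))
E
python3 - <<'E'
from h import *
m=optics.camera_model('top'); im=cv2.imread('pics/top0.png'); hsv=cv2.cvtColor(im,cv2.COLOR_BGR2HSV)
# wood
wood=cv2.inRange(hsv,(8,70,90),(25,200,255)); wood[:, :330]=0; wood[:180]=0; wood[270:]=0
c=max(cv2.findContours(wood,cv2.RETR_EXTERNAL,cv2.CHAIN_APPROX_NONE)[0],key=cv2.contourArea)
p=onplane(m,c.reshape(-1,2),0.02)[:,:2]; r=cv2.minAreaRect((p*1000).astype(np.float32)); print('block',r, cv2.boxPoints(r))
for z in (-1,):
  g=im.copy(); mat=np.zeros(im.shape[:2],np.uint8); mat[190:298,172:308]=255
  mk=cv2.inRange(hsv,(0,0,105),(180,70,255))&mat
  for k in cv2.findContours(mk,cv2.RETR_EXTERNAL,cv2.CHAIN_APPROX_NONE)[0]:
    if cv2.contourArea(k)>15:
      (u,v),rad=cv2.minEnclosingCircle(k); print('grey',u,v,rad,onplane(m,[[u,v]],0.025)[0])
for n,l,h,ht in (('yellow',(22,120,120),(35,255,255),.084),('orange',(8,170,150),(18,255,255),.03),('red',(0,150,100),(6,255,255),.045)):
  mk=cv2.inRange(hsv,l,h)&mat
  for k in cv2.findContours(mk,cv2.RETR_EXTERNAL,cv2.CHAIN_APPROX_NONE)[0]:
    if cv2.contourArea(k)>15: (u,v),rad=cv2.minEnclosingCircle(k); print(n,u,v,rad,onplane(m,[[u,v]],ht)[0])
print(onplane(m,[[168,187],[312,185],[313,299],[169,302]],0.002))
E
```

```text
block ((566.75537109375, -156.8380584716797), (82.11918640136719, 245.46214294433594), 26.644729614257812) [[ 475.0165   -65.55394]
 [ 585.09576 -284.9491 ]
 [ 658.49426 -248.12218]
 [ 548.415    -28.72702]]
grey 201.2603759765625 267.42626953125 9.442164421081543 [0.47203174 0.33956781 0.025     ]
grey 274.0 256.0 3.1623775959014893 [0.49688892 0.15730778 0.025     ]
grey 196.64285278320312 216.0 4.794339656829834 [0.60169365 0.3509355  0.025     ]
grey 288.0 210.0 6.708303928375244 [0.61181333 0.12040475 0.025     ]
yellow 235.65789794921875 239.0263214111328 6.416509628295898 [0.53564285 0.24522076 0.084     ]
orange 254.55882263183594 207.55882263183594 6.600536346435547 [0.61907549 0.2039318  0.03      ]
red 241.81707763671875 278.54876708984375 9.530172348022461 [0.44184793 0.23595889 0.045     ]
[[0.68217739 0.43037918 0.002     ]
 [0.67869249 0.05855184 0.002     ]
 [0.38789247 0.06240262 0.002     ]
 [0.38708626 0.42704388 0.002     ]]
```

View pics/wrist0.png

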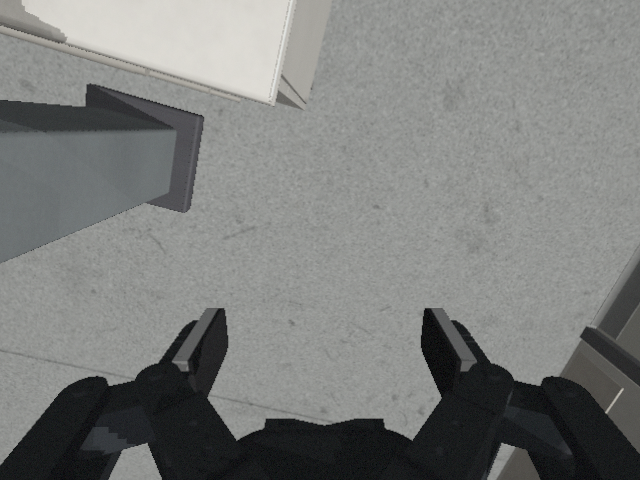

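The top view shows a dark mat with the grey weights at px (201,268), (288,210), (196,216) and (274,257). The bottle is at (236,240), with the orange decoy at (254,208) and the red one at (242,279). The block spans (350–447, 193–261), wide end to the left, and measures 245x82 mm, which matches what was given. Tool y at 26.6° suits both the mat and the block, so I'll turn to that first.

```bash
python3 -m pendant '[[[0,0,0],[0,0,-0.06],1],[[0,0,0],[0,0,-0.12],1],[[0,0,0],[0,0,-0.12],1],[[0,0,0],[0,0,-0.12],1],[[0,0,0],[0,0,-0.12],1],[[0,0,0],[0,0,-0.12],1],[[0,0,0],[0,0,-0.12],1],[[0,0,0],[0,0,-0.12],1],[[0,0,0],[0,0,-0.12],1],[[0,0,0],[0,0,-0.12],1],[[0,0,0],[0,0,-0.12],1],[[0,0,0],[0,0,-0.12],1]]'
python3 -m pendant '[[[0,0,0],[0,0,-0.12],1],[[0,0,0],[0,0,-0.12],1],[[0,0,0],[0,0,-0.12],1],[[5,15,0],[0,0,-0.023],1],[[10,30,0],[0,0,0],1],[[13,38,0],[0,0,0],1],[[13,38,0],[0,0,0],1],[[13,38,0],[0,0,0],1],[[13,38,0],[0,0,0],1],[[13,38,0],[0,0,0],1],[[13,38,0],[0,0,0],1],[[13,38,0],[0,0,0],1]]'
python3 -c "
from h import *
print(yaw(),get_obs()['tool_pos'],delta([.56,-.2,.23]))"
```

```text
t: 1.15
tool_pos: [0.1683, -0.6016, 0.2307]
tool_rot: [-2.121, -2.316, -0.001]
contact_force: [-0.1, -0.1, 0.6]
opening: 0.0853
grip_force: 0.0
t: 2.15
tool_pos: [0.4003, -0.3654, 0.2312]
tool_rot: [1.652, 2.672, 0.001]
contact_force: [0.4, 0.0, -0.6]
opening: 0.0853
grip_force: 0.0
26.55827527092761 [ 0.40027825 -0.36535706  0.23117622] [ 76.49551798 216.79993663   1.26596885]
```

```bash
python3 -m pendant '[[[12,35,0],[0,0,0],1],[[12,35,0],[0,0,0],1],[[12,35,0],[0,0,0],1],[[12,35,0],[0,0,0],1],[[8,24,0],[0,0,0],1],[[4,12,0],[0,0,0],1],[[0,0,0],[0,0,0],1],[[0,0,0],[0,0,0],1]]'
python3 - <<'E'
from h import *
print(yaw(),get_obs()['tool_pos'])
m,im=snap('wrist','wb')
E
```

```text
t: 2.82
tool_pos: [0.5292, -0.235, 0.231]
tool_rot: [-1.649, -2.673, 0.001]
contact_force: [-0.7, 0.1, 0.5]
opening: 0.0854
grip_force: 0.0
26.66735112205947 [ 0.52922074 -0.23499199  0.23096246]
```

View pics/wb.png

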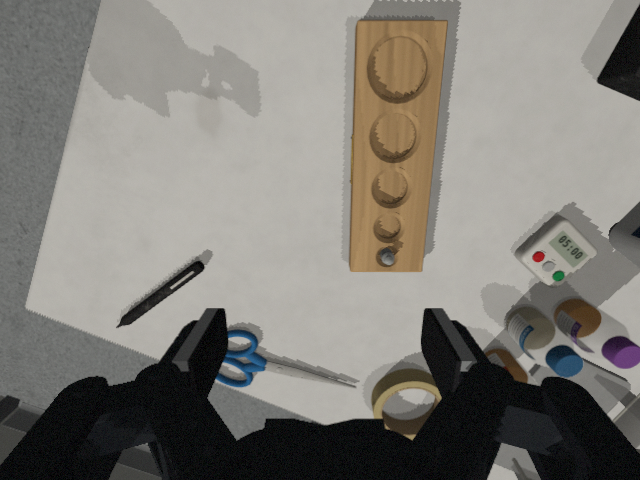

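The wrist view shows the whole block: corners near px (357,20), (447,20), (422,271) and (350,271), bores running wide to narrow from top to bottom, and the 20 g weight at (388,257). Next is a hover over the mat.

```bash
python3 - <<'E'
from h import *
import pickle
pickle.dump(optics.camera_model('wrist'),open('mb.pkl','wb'))
E
python3 -m pendant '[[[18,10,0],[0,0,0],1],[[35,21,0],[0,0,0],1],[[35,21,0],[0,0,0],1],[[35,21,0],[0,0,0],1],[[35,21,0],[0,0,0],1],[[35,21,0],[0,0,0],1],[[35,21,0],[0,0,0],1],[[35,21,0],[0,0,0],1],[[35,21,0],[0,0,0],1],[[35,21,0],[0,0,0],1],[[35,21,0],[0,0,0],1],[[20,10,0],[0,0,0],1]]'
python3 -m pendant '[[[0,0,0],[0,0,0],1],[[0,0,0],[0,0,0],1]]'
python3 - <<'E'
from h import *
print(yaw(),get_obs()['tool_pos'])
m,im=snap('wrist','wm')
import pickle; pickle.dump(m,open('mm.pkl','wb'))
mb=pickle.load(open('mb.pkl','rb')); im=cv2.imread('pics/wb.png'); hsv=cv2.cvtColor(im,cv2.COLOR_BGR2HSV)
w=cv2.inRange(hsv,(8,70,60),(25,220,255)); w[:, :340]=0; w[:,460:]=0; w[285:]=0
w=cv2.morphologyEx(w,cv2.MORPH_OPEN,np.ones((3,3)))
c=max(cv2.findContours(w,cv2.RETR_EXTERNAL,cv2.CHAIN_APPROX_NONE)[0],key=cv2.contourArea)
p=onplane(mb,c.reshape(-1,2),.02)[:,:2]*1000
r=cv2.minAreaRect(p.astype(np.float32)); print(r); 
q=onplane(mb,[[388,257]],.035)[0];print('20g',q)
E
```

```text
t: 3.87
tool_pos: [0.5611, 0.2164, 0.2314]
tool_rot: [-1.65, -2.673, -0.001]
contact_force: [0.1, -0.4, -0.6]
opening: 0.0856
grip_force: 0.0
t: 4.03
tool_pos: [0.5611, 0.2139, 0.2311]
tool_rot: [1.65, 2.673, -0.002]
contact_force: [-0.5, -0.7, -0.1]
opening: 0.0854
grip_force: 0.0
26.63751793297536 [0.56107165 0.21390769 0.23111718]
((566.7387084960938, -161.329833984375), (83.2232894897461, 243.90301513671875), 26.409311294555664)
20g [ 0.61063338 -0.25014876  0.035     ]
```

View pics/wm.png

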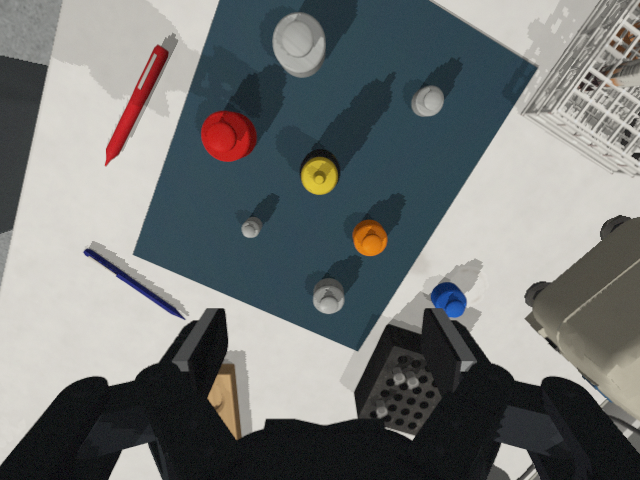

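The mat view shows the 500 g weight at px (299,44), the 100 g at (428,100), the 50 g at (252,227) and the 200 g at (328,295). The bottle is at (320,175), orange at (370,238) and red at (228,136). I'll triangulate the blobs across the wrist, top and scene views.

```bash
cat > meas.py <<'E'
from h import *
import pickle
cams={'wm':(pickle.load(open('mm.pkl','rb')),'pics/wm.png'),'top':(optics.camera_model('top'),'pics/top0.png'),'scene':(optics.camera_model('scene'),'pics/scene0.png')}
seeds={'500':(.472,.340,.046,.036,.053,.026),'200':(.612,.12,.036,.023,.037,.021),'100':(.602,.351,.027,.02,.032,.017),'50':(.497,.157,.019,.02,.030,.013)}
res={}
for n,(x,y,D,hc,h,kd) in seeds.items():
    C=[];A=[];B=[]
    for cn,(m,f) in cams.items():
        im=cv2.imread(f); hsv=cv2.cvtColor(im,cv2.COLOR_BGR2HSV)
        mk=cv2.inRange(hsv,(0,0,100),(180,60,255))
        P=project(m,[[x,y,.002+h/2]])[0]
        w=40
        if cn=='scene': w=28
        if cn=='top': w=16
        roi=np.zeros_like(mk); cv2.circle(roi,tuple(int(v) for v in P),w,255,-1)
        cs=[c for c in cv2.findContours(mk&roi,cv2.RETR_EXTERNAL,cv2.CHAIN_APPROX_NONE)[0] if cv2.contourArea(c)>10]
        if not cs: print(n,cn,'none'); continue
        c=min(cs,key=lambda c:np.linalg.norm(c.reshape(-1,2).mean(0)-P)-cv2.contourArea(c)/50)
        M=cv2.moments(c); u=(M['m10']/M['m00'],M['m01']/M['m00'])
        q=onplane(m,[u],.002+h*.47)[0]; print(n,cn,np.round(u,1),cv2.boundingRect(c),np.round(q*1000,1))
        o,d=ray(m,[u]); d=d[0]/np.linalg.norm(d[0]); I=np.eye(3)-np.outer(d,d); A.append(I);B.append(I@o)
    print('   tri',np.round(np.linalg.solve(sum(A),sum(B))*1000,1))
E
python3 meas.py
```

```text
500 wm [298.5  44.1] (272, 13, 53, 65) [471.9 338.3  26.9]
500 top [201.9 267.4] (193, 259, 18, 18) [471.9 337.6  26.9]
500 scene [283.3 319.3] (269, 311, 25, 20) [481.  319.6  26.9]
   tri [472.1 335.   41.8]
200 wm [328.  299.7] (313, 286, 32, 28) [612.9 117.8  19.4]
200 top [288.8 210. ] (283, 204, 12, 13) [612.5 118.5  19.4]
200 scene [286.3 239.3] (254, 225, 57, 31) [639.8  58.   19.4]
   tri [604.2 122.5  56.7]
100 wm [427.8 101.8] (412, 86, 32, 31) [602.9 351.2  17. ]
100 top [196.6 215.8] (192, 211, 10, 10) [603.3 352.6  17. ]
100 scene [222.6 308.5] (217, 304, 12, 11) [609.7 341.4  17. ]
   tri [601.4 350.1  26.6]
50 wm [249.7 229.4] (241, 221, 19, 17) [498.5 154.8  16.1]
50 top [274.4 255.8] (272, 253, 6, 7) [497.9 156.9  16.1]
50 scene [317.8 272.5] (315, 270, 6, 7) [505.5 140.7  16.1]
   tri [497.8 157.   27.4]
```

```bash
python3 -m pendant '[[[18,-3,0],[0,0,0],1],[[36,-6,5],[0,0,0],1],[[36,-6,15],[0,0,0],1],[[36,-5,20],[0,0,0],1],[[20,-3,30],[0,0,0],1],[[5,-1,25],[0,0,0],1],[[0,0,10],[0,0,0],1],[[0,0,0],[0,0,0],1],[[0,0,0],[0,0,0],1]]'
python3 - <<'E'
from h import *
print(get_obs()['tool_pos'],delta([.472,.338,.016]))
m,im=snap('wrist')
for z,d in ((.038,.046),(.055,.026),(.002,.046)):
    a=np.linspace(0,2*np.pi,60); c=np.c_[.472+d/2*np.cos(a),.338+d/2*np.sin(a),np.full(60,z)]
    im=cv2.polylines(np.ascontiguousarray(im),[project(m,c).astype(np.int32)],True,(0,255,0) if z!=.002 else (255,0,255),1)
cv2.imwrite('pics/w500.png',im[:,:,::-1])
E
```

```text
t: 4.83
tool_pos: [0.4729, 0.3372, 0.1267]
tool_rot: [1.653, 2.671, -0.001]
contact_force: [-0.2, 0.0, 0.3]
opening: 0.0854
grip_force: 0.0
[0.472948   0.33715573 0.1266887 ] [  1.22860412  -0.45795093 110.6882158 ]
```

View pics/w500.png

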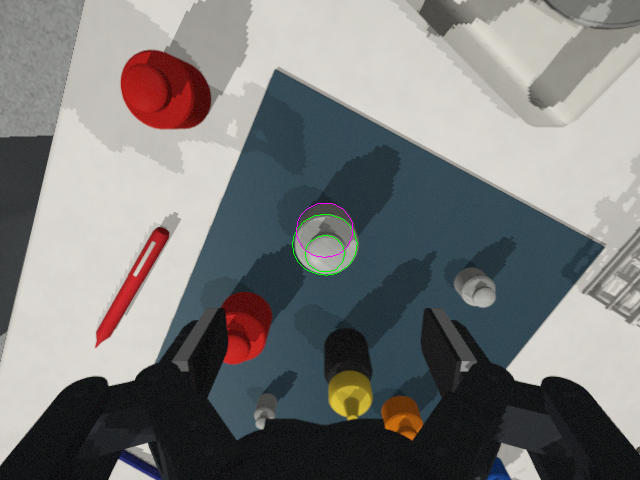

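The overlay of known sizes at (472, 338) mm fits the weight's cylinder rim and knob at px (325,250) to about 1 px. Descending to grasp.

```bash
python3 -m pendant '[[[1,0,20],[0,0,0],1],[[0,0,35],[0,0,0],1],[[0,0,30],[0,0,0],1],[[0,0,15],[0,0,0],1],[[0,0,8],[0,0,0],1],[[0,0,3],[0,0,0],1],[[0,0,0],[0,0,0],0.6],[[0,0,0],[0,0,0],0.4],[[0,0,0],[0,0,0],0.4],[[0,0,0],[0,0,0],0.4],[[0,0,0],[0,0,0],0.4],[[0,0,0],[0,0,0],0.4]]' 60
```

```text
t: 5.88
tool_pos: [0.4731, 0.3404, 0.0178]
tool_rot: [1.649, 2.672, 0.005]
contact_force: [-0.2, -0.9, 5.3]
opening: 0.0441
grip_force: 62.0
```

```bash
python3 -m pendant '[[[0,0,-10],[0,0,0],0.4],[[0,0,-25],[0,0,0],0.4],[[0,0,-35],[0,0,0],0.4],[[0,0,-35],[0,0,0],0.4],[[-10,-3,-15],[0,0,0],0.4],[[-25,-9,0],[0,0,0],0.4],[[-37,-13,0],[0,0,0],0.4],[[-37,-13,0],[0,0,0],0.4],[[-37,-13,0],[0,0,0],0.4],[[-37,-13,0],[0,0,0],0.4],[[-37,-13,0],[0,0,0],0.4],[[-37,-13,0],[0,0,0],0.4]]'
python3 -m pendant '[[[-37,-13,0],[0,0,0],0.4],[[-37,-13,0],[0,0,0],0.4],[[-37,-13,0],[0,0,0],0.4],[[-25,-8,0],[0,0,0],0.4],[[-10,-3,0],[0,0,0],0.4],[[0,0,0],[0,0,0],0.4],[[0,0,0],[0,0,0],0.4]]'
cat > blk.py <<'E'
from h import *
import sys
c=np.array([float(sys.argv[1]),float(sys.argv[2])])/1000; a=np.radians(-63.5); e=np.array([np.cos(a),np.sin(a)])
print(get_obs()['tool_pos'],yaw())
m,im=snap('wrist'); im=np.ascontiguousarray(im); cv2.imwrite('pics/raw_'+sys.argv[3]+'.png',im[:,:,::-1])
t=np.linspace(0,2*np.pi,60)
for x,d in ((-84.5,54),(-23.5,44),(28,35),(71,27)):
    p=c+x/1000*e
    for z,D,col in ((.02,d+8,(0,255,0)),(.011,d,(255,0,255))):
        q=np.c_[p[0]+D/2000*np.cos(t),p[1]+D/2000*np.sin(t),np.full(60,z)]
        cv2.polylines(im,[project(m,q).astype(np.int32)],True,col,1)
cv2.imwrite('pics/'+sys.argv[3]+'.png',im[:,:,::-1])
E
python3 blk.py 566.7 -159 b1
```

```text
t: 6.88
tool_pos: [0.5051, 0.068, 0.1348]
tool_rot: [-1.649, -2.673, 0.001]
contact_force: [1.5, 0.3, -4.1]
opening: 0.0438
grip_force: 62.7
t: 7.47
tool_pos: [0.5263, -0.083, 0.1347]
tool_rot: [-1.65, -2.671, -0.001]
contact_force: [-0.3, 0.5, -3.9]
opening: 0.0438
grip_force: 62.6
[ 0.52633594 -0.08296359  0.13474055] 26.585858064096065
```

View pics/b1.png

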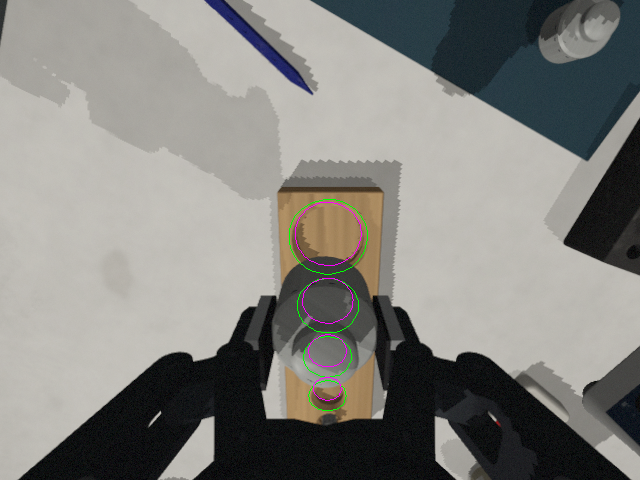

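The held 500 g weight hangs at px (325,330), over the 200 bore. The 500 bore is clear at (328,236), close to the overlay. I'll measure the block edges numerically and zoom in.

```bash
python3 - <<'E'
from h import *
m=optics.camera_model('wrist'); im=cv2.imread('pics/raw_b1.png'); hsv=cv2.cvtColor(im,cv2.COLOR_BGR2HSV)
w=cv2.inRange(hsv,(8,60,110),(25,220,255))
e=np.array([np.cos(np.radians(-63.5)),np.sin(np.radians(-63.5))]); n=np.array([-e[1],e[0]])
for r in (200,215,240):
    xs=np.where(w[r,260:400])[0]+260; p=onplane(m,[[xs.min()-.5,r],[xs.max()+.5,r]],.02)[:,:2]*1000
    mid=p.mean(0); print(r,xs.min(),xs.max(),'width',np.linalg.norm(p[1]-p[0]),'mid',mid,'lateral off',n@(mid-[566.7,-159]))
for c in (300,330,360):
    ys=np.where(w[150:260,c])[0]+150; p=onplane(m,[[c,ys.min()-.5]],.02)[0,:2]*1000; print(c,ys.min(),'along',e@(p-[566.7,-159]),'want -123.5')
v=cv2.imread('pics/b1.png')[170:290,260:420]; cv2.imwrite('pics/z1.png',cv2.resize(v,None,fx=5,fy=5,interpolation=cv2.INTER_NEAREST)) 
E
```

```text
200 278 382 width 80.0430785186611 mid [516.3681636  -54.80692366] lateral off 1.4470329257305679
215 278 382 width 81.20923056129607 mid [521.69364261 -65.29125786] lateral off 1.5349000917360982
240 279 380 width 80.84807948224638 mid [530.56876698 -83.63847756] lateral off 1.2910645517101855
300 192 along -122.17805763634976 want -123.5
330 192 along -122.22489175190292 want -123.5
360 192 along -122.26733561157693 want -123.5
```

View pics/z1.png

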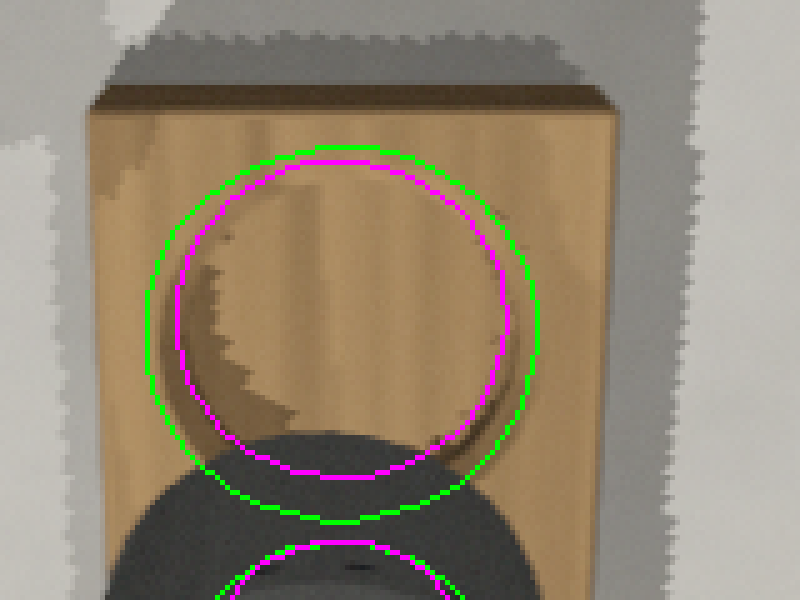

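```bash
python3 - <<'E'
from h import *
m=optics.camera_model('wrist'); o=get_obs(); T=o['tool_pos']
a=np.linspace(0,2*np.pi,361)
for z in (-.016,.020):
    q=np.c_[T[0]+.023*np.cos(a),T[1]+.023*np.sin(a),np.full(361,T[2]+z)]; p=project(m,q); print(z,p.min(0),p.max(0),p.mean(0))
e=np.array([np.cos(np.radians(-63.5)),np.sin(np.radians(-63.5))])
c=np.array([.5685,-.1595])
for x in (-84.5,-23.5,28,71): print(x,c+e*x/1000)
b=c-e*.0845; print(delta([*b,.027]))
E
```

```text
-0.016 [281.41313436 253.12531528] [370.82602871 333.43560194] [326.22398882 294.17042756]
0.02 [271.00903003 285.39327271] [382.11710076 381.04735524] [326.69091422 334.51818911]
-84.5 [ 0.53079628 -0.08387805]
-23.5 [ 0.55801435 -0.13846904]
28 [ 0.58099354 -0.18455816]
71 [ 0.60018004 -0.22304034]
[ -3.55843413   3.35544119 107.73932325]
```

```bash
python3 -m pendant '[[[-1,2,10],[0,0,0],0.4],[[-1,2,25],[0,0,0],0.4],[[0,0,25],[0,0,0],0.4],[[0,0,15],[0,0,0],0.4],[[0,0,5],[0,0,0],0.4],[[0,0,0],[0,0,0],0.4],[[0,0,0],[0,0,0],0.4]]'
python3 - <<'E'
from h import *
print(delta([.5308,-.0839,.027]))
m,im=snap('wrist'); cv2.imwrite('pics/z2.png',cv2.resize(im[180:420,220:460,::-1],(600,600)))
E
```

```text
t: 8.1
tool_pos: [0.5318, -0.0826, 0.0555]
tool_rot: [1.648, 2.674, 0.0]
contact_force: [-0.1, -0.4, -3.4]
opening: 0.0444
grip_force: 62.6
[-0.71903198 -1.47500133 28.49635103]
```

View pics/z2.png

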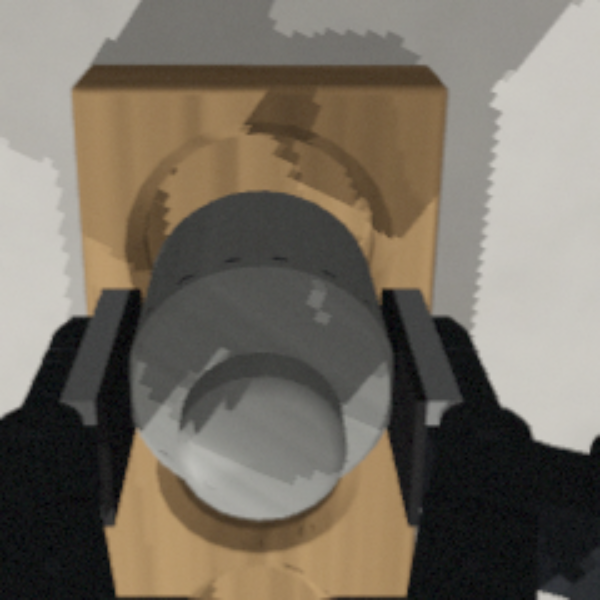

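Laterally the weight is centred on the bore: mouth at zoom px 127–393, weight at 150–373. Lowering it slowly.

```bash
python3 -m pendant '[[[0.5,-0.5,4],[0,0,0],0.4],[[0.5,0,6],[0,0,0],0.4],[[0,0,6],[0,0,0],0.4],[[0,0,4],[0,0,0],0.4],[[0,0,3],[0,0,0],0.4],[[0,0,2],[0,0,0],0.4],[[0,0,1],[0,0,0],0.4],[[0,0,0],[0,0,0],0.4],[[0,0,0],[0,0,0],0.4]]'
python3 -m pendant '[[[0,0,1],[0,0,0],0.4],[[0,0,0.5],[0,0,0],0.4],[[0,0,0],[0,0,0],0.4],[[0,0,0],[0,0,0],0.4]]'
```

```text
t: 8.9
tool_pos: [0.5308, -0.0827, 0.0294]
tool_rot: [1.65, 2.673, 0.0]
contact_force: [0.2, 0.3, -4.5]
opening: 0.0441
grip_force: 62.6
t: 9.23
tool_pos: [0.5306, -0.0826, 0.0279]
tool_rot: [1.65, 2.674, 0.0]
contact_force: [-0.8, -0.1, -4.0]
opening: 0.0438
grip_force: 62.6
```

```bash
python3 -m pendant '[[[0,0,0.5],[0,0,0],0.4],[[0,0,0.5],[0,0,0],0.4],[[0,0,0],[0,0,0],0.4],[[0,0,0],[0,0,0],0.4]]'
python3 -m pendant '[[[0,0,0.5],[0,0,0],0.4],[[0,0,0],[0,0,0],0.4],[[0,0,0],[0,0,0],0.4]]'
```

```text
t: 9.57
tool_pos: [0.5307, -0.0827, 0.0269]
tool_rot: [1.65, 2.673, 0.0]
contact_force: [0.7, -0.0, -4.0]
opening: 0.0442
grip_force: 62.9
t: 9.82
tool_pos: [0.5308, -0.0827, 0.0269]
tool_rot: [-1.65, -2.674, 0.0]
contact_force: [-1.9, 0.5, 1.4]
opening: 0.044
grip_force: 63.3
```

Seated: the z force went from -4 to +1.4 N at the expected height. Releasing and moving above the 200 g weight.

```bash
python3 -m pendant '[[[0,0,0],[0,0,0],0.6],[[0,0,0],[0,0,0],0.7],[[0,0,0],[0,0,0],0.8],[[0,0,0],[0,0,0],0.85],[[0,0,-10],[0,0,0],0.85],[[0,0,-30],[0,0,0],0.85],[[0,0,-38],[0,0,0],0.85],[[5,5,-22],[0,0,0],1],[[18,20,0],[0,0,0],1],[[26,30,0],[0,0,0],1],[[26,30,0],[0,0,0],1],[[26,30,0],[0,0,0],1]]'
python3 -m pendant '[[[24,28,0],[0,0,0],1],[[14,15,0],[0,0,0],1],[[4,5,0],[0,0,0],1],[[0,0,0],[0,0,0],1],[[0,0,0],[0,0,0],1]]'
python3 - <<'E'
from h import *
print(delta([.6127,.118,.012]))
m,im=snap('wrist','raw200'); im=np.ascontiguousarray(im)
for z,d in ((.025,.036),(.039,.021),(.002,.036)):
    a=np.linspace(0,2*np.pi,60); c=np.c_[.6127+d/2*np.cos(a),.118+d/2*np.sin(a),np.full(60,z)]
    p=project(m,c);print(p.mean(0)); cv2.polylines(im,[p.astype(np.int32)],True,(0,255,0) if z!=.002 else (255,0,255),1)
cv2.imwrite('pics/w200.png',cv2.resize(im[150:400,200:450,::-1],(600,600)))
E
```

```text
t: 10.82
tool_pos: [0.5891, 0.0605, 0.1279]
tool_rot: [1.65, 2.671, 0.002]
contact_force: [0.6, -2.5, -0.7]
opening: 0.0853
grip_force: 0.0
t: 11.23
tool_pos: [0.6121, 0.1178, 0.1266]
tool_rot: [1.649, 2.673, -0.001]
contact_force: [-0.2, 0.7, 0.3]
opening: 0.0852
grip_force: 0.0
[-2.82838548e-02  6.65898535e-01  1.14596695e+02]
[326.70655607 241.38420138]
[326.69123087 247.79101166]
[326.50686329 232.34113744]
```

View pics/w200.png

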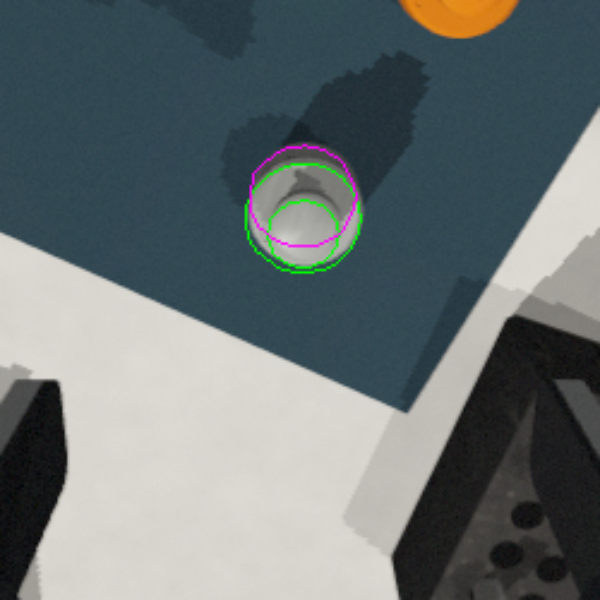

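The overlay at (612.7, 118) mm fits the 200 g weight within about 1 mm. The black rack's corner is roughly 56 mm along tool y and 26 mm behind, so I'll descend with a narrower opening.

```bash
python3 -m pendant '[[[0,0.5,20],[0,0,0],0.7],[[0,0,35],[0,0,0],0.7],[[0,0,30],[0,0,0],0.7],[[0,0,18],[0,0,0],0.7],[[0,0,8],[0,0,0],0.7],[[0,0,3],[0,0,0],0.7],[[0,0,0],[0,0,0],0.5],[[0,0,0],[0,0,0],0.3],[[0,0,0],[0,0,0],0.3],[[0,0,0],[0,0,0],0.3],[[0,0,0],[0,0,0],0.3],[[0,0,0],[0,0,0],0.3]]' 45
```

```text
t: 12.28
tool_pos: [0.6143, 0.1183, 0.0146]
tool_rot: [1.648, 2.671, 0.002]
contact_force: [-1.4, -2.2, 7.1]
opening: 0.0341
grip_force: 45.6
```

```bash
python3 -m pendant '[[[0,0,-8],[0,0,0],0.3],[[0,0,-25],[0,0,0],0.3],[[0,0,-38],[0,0,0],0.3],[[0,0,-28],[0,0,0],0.3],[[-8,-6,-10],[0,0,0],0.3],[[-20,-16,0],[0,0,0],0.3],[[-30,-24,0],[0,0,0],0.3],[[-32,-26,0],[0,0,0],0.3],[[-32,-26,0],[0,0,0],0.3],[[-32,-26,0],[0,0,0],0.3],[[-28,-23,0],[0,0,0],0.3],[[-16,-13,0],[0,0,0],0.3]]'
python3 -m pendant '[[[-6,-5,0],[0,0,0],0.3],[[0,0,0],[0,0,0],0.3],[[0,0,0],[0,0,0],0.3]]'
cat > hold.py <<'E'
from h import *
import sys
x,D,off=float(sys.argv[1]),float(sys.argv[2]),float(sys.argv[3])  # bore, weight dia mm, underside below TCP mm
e=np.array([np.cos(np.radians(-63.5)),np.sin(np.radians(-63.5))]); b=np.array([.5685,-.1595])+e*x/1000
print('to seat',delta([*b,.011+off/1000]))
m,im=snap('wrist'); im=np.ascontiguousarray(im); T=get_obs()['tool_pos']; t=np.linspace(0,2*np.pi,90)
for p,z,d,col in ((b,.02,float(sys.argv[4])+8,(0,255,0)),(T[:2],T[2]-off/1000,D,(255,0,255))):
    q=project(m,np.c_[p[0]+d/2000*np.cos(t),p[1]+d/2000*np.sin(t),np.full(90,z)]); print(q.min(0),q.max(0))
    cv2.polylines(im,[q.astype(np.int32)],True,col,1)
c=q.mean(0).astype(int); v=im[max(c[1]-120,0):c[1]+120,c[0]-120:c[0]+120]
cv2.imwrite('pics/'+sys.argv[5]+'.png',cv2.resize(v,(600,600))[:,:,::-1])
E
python3 hold.py -23.5 36 12.6 44 h200
```

```text
t: 13.28
tool_pos: [0.556, -0.1337, 0.1198]
tool_rot: [-1.652, -2.67, 0.003]
contact_force: [-0.0, -0.2, -2.3]
opening: 0.0338
grip_force: 45.2
t: 13.53
tool_pos: [0.556, -0.1374, 0.1203]
tool_rot: [-1.65, -2.671, -0.001]
contact_force: [0.2, 0.4, -2.3]
opening: 0.0341
grip_force: 45.3
to seat [-2.02523912  1.41786239 96.73403174]
[292.76094283 210.7337204 ] [361.98520001 276.15474269]
[291.5921682  264.63506402] [362.98433461 328.56274848]
```

View pics/h200.png

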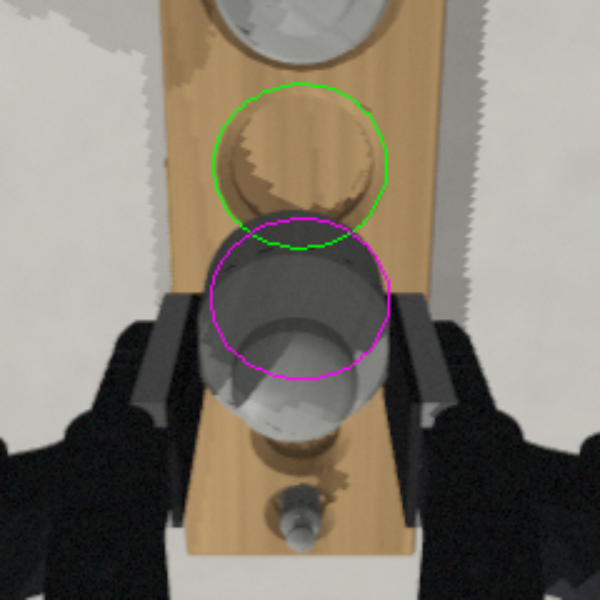

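The bore mouth matches the overlay. The held 200 g weight sits about 1.5 mm forward and 1.4 mm left of the tool axis, so I'll correct for both.

```bash
python3 -m pendant '[[[-2,1.5,10],[0,0,0],0.3],[[-1.5,1.5,25],[0,0,0],0.3],[[0,0,25],[0,0,0],0.3],[[0,0,12],[0,0,0],0.3],[[0,0,4],[0,0,0],0.3],[[0,0,0],[0,0,0],0.3],[[0,0,0],[0,0,0],0.3]]'
python3 hold.py -23.5 36 12.6 44 h200b
```

```text
t: 14.17
tool_pos: [0.5616, -0.1394, 0.046]
tool_rot: [1.648, 2.673, 0.0]
contact_force: [0.6, 0.4, -2.1]
opening: 0.0335
grip_force: 45.3
to seat [ 2.435888   -2.81849743 22.36279201]
[272.68384014 236.40537412] [369.0097042  323.98786127]
[291.01105749 266.7636274 ] [362.50863241 330.56309928]
```

View pics/h200b.png

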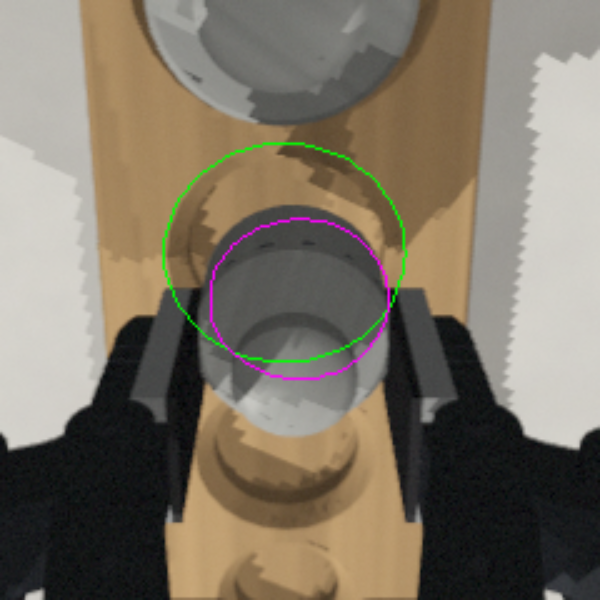

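The weight is about 1.5 mm right of bore centre (zoom px 294 against 285). Correcting and lowering.

```bash
python3 -m pendant '[[[0.5,-1,2],[0,0,0],0.3],[[0.5,-0.7,4],[0,0,0],0.3],[[0,0,5],[0,0,0],0.3],[[0,0,4],[0,0,0],0.3],[[0,0,3],[0,0,0],0.3],[[0,0,2],[0,0,0],0.3],[[0,0,0.5],[0,0,0],0.3],[[0,0,0],[0,0,0],0.3],[[0,0,0],[0,0,0],0.3]]'
python3 -m pendant '[[[0,0,0.5],[0,0,0],0.3],[[0,0,0.5],[0,0,0],0.3],[[0,0,0],[0,0,0],0.3],[[0,0,0],[0,0,0],0.3]]'
```

```text
t: 14.97
tool_pos: [0.559, -0.1395, 0.0249]
tool_rot: [1.65, 2.673, 0.0]
contact_force: [-0.0, -0.5, -2.4]
opening: 0.0338
grip_force: 45.3
t: 15.3
tool_pos: [0.559, -0.1395, 0.0239]
tool_rot: [1.65, 2.673, 0.0]
contact_force: [-0.2, 0.8, -1.8]
opening: 0.0337
grip_force: 45.3
```

```bash
python3 -m pendant '[[[0,0,0.5],[0,0,0],0.3],[[0,0,0],[0,0,0],0.3],[[0,0,0],[0,0,0],0.3]]'
python3 -m pendant '[[[0,0,0.5],[0,0,0],0.3],[[0,0,0],[0,0,0],0.3],[[0,0,0],[0,0,0],0.3]]'
```

```text
t: 15.55
tool_pos: [0.559, -0.1395, 0.0236]
tool_rot: [1.65, 2.673, 0.0]
contact_force: [-0.7, 1.5, -0.3]
opening: 0.0338
grip_force: 45.6
t: 15.8
tool_pos: [0.5591, -0.1396, 0.0235]
tool_rot: [1.65, 2.674, -0.0]
contact_force: [-3.4, 0.9, 5.7]
opening: 0.0341
grip_force: 46.0
```

Seated at z 23.5 mm as expected. Releasing and moving to the 100 g weight.

```bash
python3 -m pendant '[[[0,0,0],[0,0,0],0.45],[[0,0,0],[0,0,0],0.55],[[0,0,0],[0,0,0],0.65],[[0,0,0],[0,0,0],0.7],[[0,0,-10],[0,0,0],0.7],[[0,0,-30],[0,0,0],0.7],[[0,0,-38],[0,0,0],0.7],[[5,3,-25],[0,0,0],1],[[18,12,0],[0,0,0],1],[[32,20,0],[0,0,0],1],[[35,21,0],[0,0,0],1],[[35,21,0],[0,0,0],1]]'
python3 -m pendant '[[[35,22,0],[0,0,0],1],[[35,22,0],[0,0,0],1],[[35,22,0],[0,0,0],1],[[35,22,0],[0,0,0],1],[[35,22,0],[0,0,0],1],[[35,22,0],[0,0,0],1],[[35,22,0],[0,0,0],1],[[28,18,0],[0,0,0],1],[[16,9,0],[0,0,0],1],[[6,3,0],[0,0,0],1],[[0,0,0],[0,0,0],1],[[0,0,0],[0,0,0],1]]'
python3 - <<'E'
from h import *
print(delta([.603,.352,.011]))
m,im=snap('wrist','raw100'); hsv=cv2.cvtColor(im,cv2.COLOR_RGB2HSV)
for z,d in ((.022,.027),(.034,.017),(.002,.027)):
    a=np.linspace(0,2*np.pi,60); c=np.c_[.603+d/2*np.cos(a),.352+d/2*np.sin(a),np.full(60,z)]
    p=project(m,c);print(p.min(0),p.max(0))
c=p.mean(0).astype(int)
mk=cv2.inRange(hsv,(0,0,90),(180,60,255)); roi=np.zeros_like(mk); cv2.circle(roi,tuple(int(v) for v in c),45,255,-1)
k=max(cv2.findContours(mk&roi,cv2.RETR_EXTERNAL,cv2.CHAIN_APPROX_NONE)[0],key=cv2.contourArea); print('seen',cv2.boundingRect(k),cv2.contourArea(k))
E
```

```text
t: 16.8
tool_pos: [0.5721, 0.0079, 0.1272]
tool_rot: [1.651, 2.671, 0.001]
contact_force: [-0.2, -0.0, -0.2]
opening: 0.0853
grip_force: 0.0
t: 17.8
tool_pos: [0.6039, 0.3523, 0.1259]
tool_rot: [1.65, 2.673, -0.001]
contact_force: [0.1, -0.9, -0.5]
opening: 0.0855
grip_force: 0.0
[  0.22539196  -0.84498966 114.94624519]
[306.5883477  223.02079645] [342.11206066 256.7143356 ]
[312.66226431 234.26121083] [336.05794053 256.3301448 ]
[307.78854469 216.26749917] [340.8873239  247.90630071]
seen (307, 222, 36, 34) 906.5
```

The 100 g blob spans columns 307–343 and rows 222–256, against a predicted 306.6–342 and bottom row 256.5, so it is where I measured it. Grasping.

```bash
python3 -m pendant '[[[0,-0.8,20],[0,0,0],0.8],[[0,0,35],[0,0,0],0.7],[[0,0,30],[0,0,0],0.6],[[0,0,18],[0,0,0],0.6],[[0,0,8],[0,0,0],0.6],[[0,0,3.5],[0,0,0],0.6],[[0,0,0],[0,0,0],0.4],[[0,0,0],[0,0,0],0.25],[[0,0,0],[0,0,0],0.2],[[0,0,0],[0,0,0],0.2],[[0,0,0],[0,0,0],0.2],[[0,0,0],[0,0,0],0.2]]' 35
```

```text
t: 18.85
tool_pos: [0.6046, 0.353, 0.0135]
tool_rot: [1.648, 2.672, 0.004]
contact_force: [-0.2, -1.4, 5.8]
opening: 0.0248
grip_force: 34.9
```

```bash
python3 -m pendant '[[[0,0,-8],[0,0,0],0.2],[[0,0,-25],[0,0,0],0.2],[[0,0,-38],[0,0,0],0.2],[[0,0,-28],[0,0,0],0.2],[[-6,-3,-11],[0,0,0],0.2],[[-18,-10,0],[0,0,0],0.2],[[-30,-17,0],[0,0,0],0.2],[[-35,-19.5,0],[0,0,0],0.2],[[-35,-19.5,0],[0,0,0],0.2],[[-35,-19.5,0],[0,0,0],0.2],[[-35,-19.5,0],[0,0,0],0.2],[[-35,-19.5,0],[0,0,0],0.2]]'
python3 -m pendant '[[[-35,-19.5,0],[0,0,0],0.2],[[-35,-19.5,0],[0,0,0],0.2],[[-35,-19.5,0],[0,0,0],0.2],[[-35,-19.5,0],[0,0,0],0.2],[[-35,-19.5,0],[0,0,0],0.2],[[-35,-19.5,0],[0,0,0],0.2],[[-20,-13,0],[0,0,0],0.2],[[-10,-5,0],[0,0,0],0.2],[[-1,-1,0],[0,0,0],0.2],[[0,0,0],[0,0,0],0.2],[[0,0,0],[0,0,0],0.2]]'
python3 hold.py 28 27 11.5 35 h100
```

```text
t: 19.85
tool_pos: [0.5903, 0.0887, 0.1199]
tool_rot: [-1.648, -2.672, 0.002]
contact_force: [1.0, 0.1, -1.2]
opening: 0.0244
grip_force: 34.6
t: 20.77
tool_pos: [0.5781, -0.1842, 0.1207]
tool_rot: [-1.648, -2.673, -0.001]
contact_force: [0.5, 0.5, -2.0]
opening: 0.0252
grip_force: 34.6
to seat [-1.73769935  2.47144443 98.14749859]
[300.19413199 216.27803518] [357.39146589 270.33838196]
[299.80232744 274.39702415] [353.6231185  322.49762488]
```

View pics/h100.png

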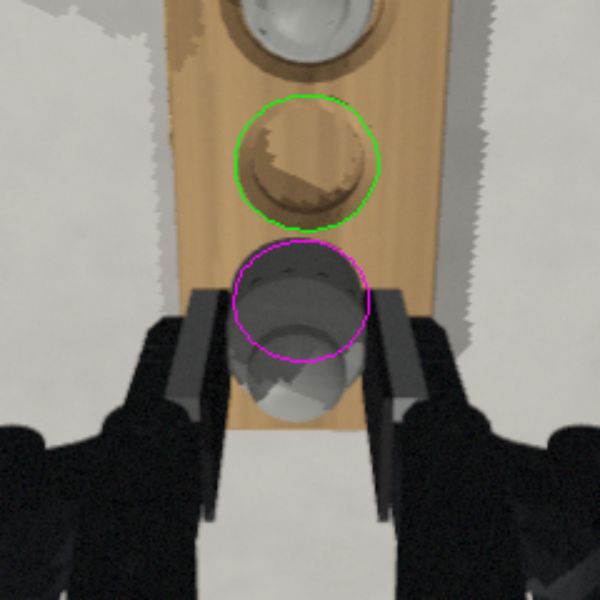

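The bore mouth fits the overlay at zoom px (307,163). The held 100 g weight sits about +0.8 mm in x and -0.9 mm in y. The last two descents each drifted about (-0.9, +1.1) mm, so I'll allow for that.

```bash
python3 -m pendant '[[[-1,1.2,10],[0,0,0],0.2],[[-0.6,1.1,25],[0,0,0],0.2],[[0,0,25],[0,0,0],0.2],[[0,0,12],[0,0,0],0.2],[[0,0,4],[0,0,0],0.2],[[0,0,0],[0,0,0],0.2],[[0,0,0],[0,0,0],0.2]]'
python3 hold.py 28 27 11.5 35 h100b
```

```text
t: 21.4
tool_pos: [0.5818, -0.186, 0.0461]
tool_rot: [1.649, 2.673, 0.0]
contact_force: [0.1, -0.4, -0.3]
opening: 0.0247
grip_force: 34.6
to seat [ 1.64760347 -0.13465403 23.55116837]
[286.05562868 246.0563844 ] [365.53627259 318.20089343]
[299.78984261 276.16269989] [353.73187998 324.22437683]
```

Target residual is (0.8, -0.9), so I'll shift (+0.8, +0.5) and lower.

```bash
python3 -m pendant '[[[0.5,0.5,2],[0,0,0],0.2],[[0.3,0,4],[0,0,0],0.2],[[0,0,5],[0,0,0],0.2],[[0,0,4],[0,0,0],0.2],[[0,0,3],[0,0,0],0.2],[[0,0,2],[0,0,0],0.2],[[0,0,1],[0,0,0],0.2],[[0,0,0.5],[0,0,0],0.2],[[0,0,0],[0,0,0],0.2],[[0,0,0],[0,0,0],0.2]]'
python3 -m pendant '[[[0,0,0.5],[0,0,0],0.2],[[0,0,0.5],[0,0,0],0.2],[[0,0,0],[0,0,0],0.2],[[0,0,0],[0,0,0],0.2]]'
python3 -c "
from h import *
print(delta([.581,-.1846,.0225]))"
```

```text
t: 22.28
tool_pos: [0.5814, -0.1852, 0.024]
tool_rot: [1.65, 2.673, 0.0]
contact_force: [0.3, 0.5, -1.0]
opening: 0.0252
grip_force: 34.6
t: 22.62
tool_pos: [0.5812, -0.1851, 0.0228]
tool_rot: [-1.65, -2.673, 0.0]
contact_force: [-0.4, 0.1, -0.4]
opening: 0.0248
grip_force: 34.6
[0.57605585 0.01701718 0.31019418]
```

```bash
python3 -m pendant '[[[0,0,0.5],[0,0,0],0.2],[[0,0,0],[0,0,0],0.2],[[0,0,0],[0,0,0],0.2]]'
python3 -m pendant '[[[0,0,0.5],[0,0,0],0.2],[[0,0,0],[0,0,0],0.2],[[0,0,0],[0,0,0],0.2]]'
```

```text
t: 22.87
tool_pos: [0.5814, -0.1852, 0.0226]
tool_rot: [1.65, 2.673, -0.0]
contact_force: [-1.3, 0.7, 1.1]
opening: 0.0247
grip_force: 34.8
t: 23.12
tool_pos: [0.5814, -0.1852, 0.0226]
tool_rot: [1.65, 2.673, -0.0]
contact_force: [-2.9, 0.9, 5.5]
opening: 0.0251
grip_force: 35.1
```

Seated. Next, the 50 g weight.

```bash
python3 -m pendant '[[[0,0,0],[0,0,0],0.35],[[0,0,0],[0,0,0],0.45],[[0,0,0],[0,0,0],0.55],[[0,0,0],[0,0,0],0.6],[[0,0,-10],[0,0,0],0.6],[[0,0,-30],[0,0,0],0.6],[[0,0,-38],[0,0,0],0.6],[[5,1,-25],[0,0,0],1],[[18,4,0],[0,0,0],1],[[32,7,0],[0,0,0],1],[[38,9,0],[0,0,0],1],[[38,9,0],[0,0,0],1]]'
python3 -m pendant '[[[38,9,0],[0,0,0],1],[[38,9,0],[0,0,0],1],[[38,9,0],[0,0,0],1],[[38,9,0],[0,0,0],1],[[28,6,0],[0,0,0],1],[[20,5,0],[0,0,0],1],[[10,2,0],[0,0,0],1],[[0,0,0],[0,0,0],1],[[0,0,0],[0,0,0],1]]'
python3 - <<'E'
from h import *
P=(.498,.156)
print(delta([*P,.011]))
m,im=snap('wrist','raw50'); hsv=cv2.cvtColor(im,cv2.COLOR_RGB2HSV)
for z,d in ((.022,.019),(.032,.013),(.002,.019)):
    a=np.linspace(0,2*np.pi,60); c=np.c_[P[0]+d/2*np.cos(a),P[1]+d/2*np.sin(a),np.full(60,z)]
    p=project(m,c);print(p.min(0),p.max(0))
c=p.mean(0).astype(int)
mk=cv2.inRange(hsv,(0,0,90),(180,60,255)); roi=np.zeros_like(mk); cv2.circle(roi,tuple(int(v) for v in c),40,255,-1)
k=max(cv2.findContours(mk&roi,cv2.RETR_EXTERNAL,cv2.CHAIN_APPROX_NONE)[0],key=cv2.contourArea); print('seen',cv2.boundingRect(k),cv2.contourArea(k))
E
```

```text
t: 24.12
tool_pos: [0.5489, -0.0535, 0.1254]
tool_rot: [1.652, 2.671, 0.001]
contact_force: [0.3, 0.5, 0.1]
opening: 0.0854
grip_force: 0.0
t: 24.87
tool_pos: [0.499, 0.1549, 0.1249]
tool_rot: [1.648, 2.674, -0.001]
contact_force: [-0.1, 0.4, -0.2]
opening: 0.0853
grip_force: 0.0
[  1.50131278  -0.36436443 113.89635742]
[312.41437305 226.93322653] [337.5495963  250.79688016]
[316.09104598 234.83394289] [333.94774081 251.71114884]
[313.21332634 219.90444909] [336.6253255  242.30399113]
seen (314, 226, 26, 25) 459.5
```

The 50 g blob is at cols 314–340, about 1.3 mm in +y from the prediction. Grasping.

```bash
python3 -m pendant '[[[1.5,0,20],[0,0,0],0.8],[[0,0,35],[0,0,0],0.7],[[0,0,30],[0,0,0],0.6],[[0,0,18],[0,0,0],0.5],[[0,0,8],[0,0,0],0.5],[[0,0,2.5],[0,0,0],0.5],[[0,0,0],[0,0,0],0.3],[[0,0,0],[0,0,0],0.15],[[0,0,0],[0,0,0],0.1],[[0,0,0],[0,0,0],0.1],[[0,0,0],[0,0,0],0.1],[[0,0,0],[0,0,0],0.1]]' 30
```

```text
t: 25.92
tool_pos: [0.4997, 0.1566, 0.013]
tool_rot: [1.648, 2.671, 0.003]
contact_force: [0.1, -1.2, 5.7]
opening: 0.0167
grip_force: 29.7
```

```bash
python3 -m pendant '[[[0,0,-8],[0,0,0],0.1],[[0,0,-25],[0,0,0],0.1],[[0,0,-38],[0,0,0],0.1],[[0,0,-28],[0,0,0],0.1],[[-6,-1,-11],[0,0,0],0.1],[[-18,-4,0],[0,0,0],0.1],[[-32,-7,0],[0,0,0],0.1],[[-38,-8,0],[0,0,0],0.1],[[-38,-8,0],[0,0,0],0.1],[[-38,-8,0],[0,0,0],0.1],[[-38,-8,0],[0,0,0],0.1],[[-38,-8,0],[0,0,0],0.1]]'
python3 -m pendant '[[[-38,-8,0],[0,0,0],0.1],[[-38,-8,0],[0,0,0],0.1],[[-30,-6,0],[0,0,0],0.1],[[-20,-4,0],[0,0,0],0.1],[[-10,-2,0],[0,0,0],0.1],[[-2,0,0],[0,0,0],0.1],[[0,0,0],[0,0,0],0.1],[[0,0,0],[0,0,0],0.1]]'
python3 hold.py 71 19 11 27 h50
```

```text
t: 26.92
tool_pos: [0.5614, -0.0886, 0.1204]
tool_rot: [-1.649, -2.672, 0.0]
contact_force: [0.9, 1.1, -0.4]
opening: 0.017
grip_force: 29.4
t: 27.58
tool_pos: [0.5985, -0.2213, 0.1207]
tool_rot: [-1.648, -2.673, -0.001]
contact_force: [0.7, -0.2, -0.8]
opening: 0.0171
grip_force: 29.4
to seat [-2.46220603  0.80040779 98.69947375]
[303.28574375 222.46670643] [349.77667103 266.3646251 ]
[307.57579022 282.30200516] [345.55736088 316.22265945]
```

View pics/h50.png

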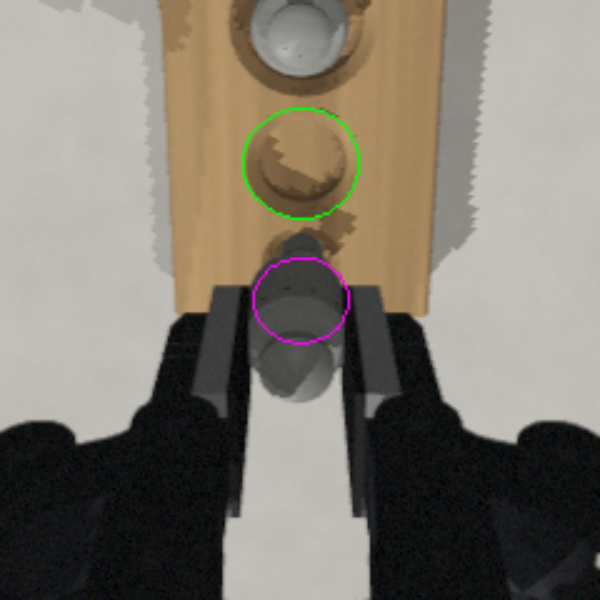

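This was the last picture. The bore mouth fits the overlay, and the held 50 g weight sits about (+0.6, -0.8) mm off the tool axis. The 100 g weight is properly in its bore above.

```bash
python3 -m pendant '[[[-1,0.5,10],[0,0,0],0.1],[[-1,0.5,25],[0,0,0],0.1],[[0,0,25],[0,0,0],0.1],[[0,0,12],[0,0,0],0.1],[[0,0,4],[0,0,0],0.1],[[0,0,0],[0,0,0],0.1],[[0,0,0],[0,0,0],0.1],[[0,0,0],[0,0,0],0.1]]'
python3 hold.py 71 19 11 27 h50b
```

```text
t: 28.3
tool_pos: [0.602, -0.2245, 0.0472]
tool_rot: [1.648, 2.671, 0.0]
contact_force: [0.0, -1.0, -0.9]
opening: 0.017
grip_force: 29.4
to seat [ 2.12179891 -1.00414042 25.16932212]
[291.96536412 251.58998851] [356.32507999 310.05166299]
[307.15961777 282.67580219] [345.10625921 316.48276356]
```

```bash
python3 -m pendant '[[[0.8,0,2],[0,0,0],0.1],[[0.7,0,4],[0,0,0],0.1],[[0,0,5],[0,0,0],0.1],[[0,0,4],[0,0,0],0.1],[[0,0,3],[0,0,0],0.1],[[0,0,2.5],[0,0,0],0.1],[[0,0,1.5],[0,0,0],0.1],[[0,0,1],[0,0,0],0.1],[[0,0,0],[0,0,0],0.1],[[0,0,0],[0,0,0],0.1]]'
python3 -m pendant '[[[0,0,0.5],[0,0,0],0.1],[[0,0,0.5],[0,0,0],0.1],[[0,0,0],[0,0,0],0.1],[[0,0,0],[0,0,0],0.1]]'
python3 -c "
from h import *
print(delta([.6002,-.2230,.022]))"
```

```text
t: 29.18
tool_pos: [0.6003, -0.2228, 0.0224]
tool_rot: [1.65, 2.673, 0.0]
contact_force: [0.0, 0.3, -0.7]
opening: 0.0169
grip_force: 29.4
t: 29.52
tool_pos: [0.6004, -0.2228, 0.022]
tool_rot: [1.649, 2.673, -0.0]
contact_force: [-2.1, -0.5, 4.8]
opening: 0.0174
grip_force: 29.8
[-0.0707081  -0.25130998  0.00569791]
```

Seated: 4.8 N contact at exactly z 22 mm. Releasing, retreating, and checking with the cameras numerically.

```bash
python3 -m pendant '[[[0,0,0],[0,0,0],0.25],[[0,0,0],[0,0,0],0.35],[[0,0,0],[0,0,0],0.45],[[0,0,0],[0,0,0],0.5],[[0,0,-10],[0,0,0],0.5],[[0,0,-25],[0,0,0],0.5],[[0,0,-38],[0,0,0],0.5],[[0,0,-38],[0,0,0],0.5],[[0,0,-38],[0,0,0],0.7],[[0,0,-38],[0,0,0],0.9],[[-20,0,-18],[0,0,0],1],[[-10,0,0],[0,0,0],1]]'
python3 -m pendant '[[[0,0,0],[0,0,0],1],[[0,0,0],[0,0,0],1],[[0,0,0],[0,0,0],1]]'
python3 - <<'E'
from h import *
m,im=snap('wrist','final'); mt,it=snap('top','finaltop')
e=np.array([np.cos(np.radians(-63.5)),np.sin(np.radians(-63.5))]); c=np.array([.5685,-.1595]); n=np.array([-e[1],e[0]])
hsv=cv2.cvtColor(im,cv2.COLOR_RGB2HSV)
for x,D,hc,h in ((-84.5,46,36,53),(-23.5,36,23,37),(28,27,20,32),(71,19,20,30)):
    b=c+e*x/1000; t=np.linspace(0,2*np.pi,90)
    tops=project(m,np.c_[b[0]+D/2000*np.cos(t),b[1]+D/2000*np.sin(t),np.full(90,.011+hc/1000)])
    mk=cv2.inRange(hsv,(0,0,70),(180,45,255)); roi=np.zeros_like(mk); u=tops.mean(0).astype(int); cv2.circle(roi,tuple(int(v) for v in u),int(np.ptp(tops[:,0])*.62),255,-1)
    k=max(cv2.findContours(mk&roi,cv2.RETR_EXTERNAL,cv2.CHAIN_APPROX_NONE)[0],key=cv2.contourArea); r=cv2.boundingRect(k)
    print(D,'pred top rim x',tops.min(0).round(),tops.max(0).round(),'seen',r[0],r[1],r[0]+r[2],r[1]+r[3])
a=cv2.cvtColor(it,cv2.COLOR_RGB2HSV); b=cv2.cvtColor(cv2.imread('pics/top0.png'),cv2.COLOR_BGR2HSV)
for nme,l,hh in (('yellow',(22,120,120),(35,255,255)),('orange',(8,170,150),(18,255,255)),('red',(0,150,100),(6,255,255))):
  for q in (b,a):
    M=cv2.moments(cv2.inRange(q,l,hh)[190:298,172:308],True); print(nme,M['m00'],M['m10']/M['m00']+172,M['m01']/M['m00']+190)
g=cv2.inRange(a,(0,0,105),(180,70,255))[192:296,175:306]; print('grey left on mat px',cv2.countNonZero(g))
print(get_obs()['tool_pos'],get_obs()['contact_force'])
E
```

```text
t: 30.52
tool_pos: [0.6168, -0.2518, 0.2354]
tool_rot: [1.642, 2.662, 0.0]
contact_force: [0.5, -0.7, 0.8]
opening: 0.0858
grip_force: 0.0
t: 30.77
tool_pos: [0.6123, -0.2486, 0.2235]
tool_rot: [-1.647, -2.669, -0.0]
contact_force: [1.1, -0.5, 0.7]
opening: 0.0854
grip_force: 0.0
46 pred top rim x [298. -45.] [356.  24.] seen 299 0 355 28
36 pred top rim x [306.  55.] [347. 100.] seen 306 56 347 102
27 pred top rim x [312. 124.] [341. 154.] seen 311 125 340 154
19 pred top rim x [317. 175.] [336. 195.] seen 316 174 335 193
yellow 119.0 235.94957983193277 239.0
yellow 140.0 235.6142857142857 239.02142857142857
orange 114.0 255.21052631578948 207.66666666666666
orange 139.0 254.84892086330933 207.9208633093525
red 271.0 241.88929889298893 278.48339483394835
red 272.0 241.57720588235293 278.4632352941177
grey left on mat px 0
[ 0.61243896 -0.2484492   0.22378164] [-0.2075918  -0.1640985  -0.23266317]
```

All four rims are at the seated height and within about 2 mm of their bore centres, and the bottle and decoys have not moved. Handing in.

```bash
python3 -c "
from station import ctrl
print(ctrl.finish_job())"
```

```text
the job is handed in; nothing more can be done
None
```

The job is handed in at about 31 s of the 109 s: all four weights stand in their own bores in order of size, each lowered until it touched the floor, and the final camera check showed each within about 2 mm of its bore centre with the bottle and look-alikes unmoved.

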